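# Line up the reagent bottles by height

## Task

Line up the three screw-cap bottles and the white jar in order of height on the row of cork discs: the tallest on the disc next to the tall end plate, then the next tallest, and so on down to the shortest at the low end. Stand each one upright in the middle of its own disc without knocking any over, and leave the dropper bottle standing where it is.

Things in the scene. Friction and masses are not known exactly. Their poses are not given: they have to be found in the camera images.
- bottle_l_centre (a point): Tallest bottle: clear laboratory bottle, blue screw cap, 120 mm tall, body 60 mm across up to about 80 mm height. About 0.2 kg. Point on its upright axis, half-way up its full height; z axis up along it.
- bottle_m_centre (a point): Second tallest: clear laboratory bottle of the same shape, also with a blue screw cap, 105 mm tall, body 56 mm across up to about 70 mm height. About 0.2 kg. Point on its upright axis, half-way up its full height; z axis up along it.
- bottle_s_centre (a point): Third: clear laboratory bottle of the same shape, yellowish contents, red screw cap, 90 mm tall, body 48 mm across up to about 60 mm height. About 0.15 kg. Point on its upright axis, half-way up its full height; z axis up along it.
- jar_centre (a point): Shortest: squat white plastic jar with a black screw lid, 62 mm tall, 44 mm across. About 0.09 kg. All four containers start near the worktop's front edge (x about 0.43), left of the discs; behind them a machine with a blue-framed screen reaches forward to x = 0.54 (y 0.12 to 0.39): travel along x about 0.44. Point on its upright axis, half-way up its full height; z axis up along it.
- disc_a: One of four alike round cork discs, 70 mm across, 6 mm thick, fixed in a straight row at 85 mm spacing on an aluminium strip 3 mm thick; which of disc_a to disc_d stands where in the row differs from start to start. Origin: centre of its underside, so its top is 6 mm above the origin and 9 mm above the worktop. Fixed.
- disc_b: One of four alike round cork discs, 70 mm across, 6 mm thick, fixed in a straight row at 85 mm spacing on an aluminium strip 3 mm thick; which of disc_a to disc_d stands where in the row differs from start to start. Origin: centre of its underside, so its top is 6 mm above the origin and 9 mm above the worktop. Fixed.
- disc_c: One of four alike round cork discs, 70 mm across, 6 mm thick, fixed in a straight row at 85 mm spacing on an aluminium strip 3 mm thick; which of disc_a to disc_d stands where in the row differs from start to start. Origin: centre of its underside, so its top is 6 mm above the origin and 9 mm above the worktop. Fixed.
- disc_d: One of four alike round cork discs, 70 mm across, 6 mm thick, fixed in a straight row at 85 mm spacing on an aluminium strip 3 mm thick; which of disc_a to disc_d stands where in the row differs from start to start. Origin: centre of its underside, so its top is 6 mm above the origin and 9 mm above the worktop. Fixed.
- tall_end: Tall end plate: fixed upright steel plate, 66 mm across the row, 6 mm thick, 80 mm high, on the row's line at one end or the other, its centre 60 mm from the centre of the nearest disc. (A like plate only 22 mm high stands at the other end.) Origin: centre of its underside. A tall cabinet fills x > 0.52, y < -0.29.
- dropper_centre (a point): Amber glass dropper bottle with a black rubber bulb, 114 mm tall, 34 mm across, standing by itself at the right; it is not to be moved. Point on its upright axis, half-way up its full height.

How it is judged (in metres and radians):
At the end, for the whole second after the job is handed in: From the tall end plate on, the discs carry the 120, 105, 90 and 62 mm containers in that order, each upright (within 0.12 rad), standing on its disc (height within 6 mm), its axis within 15 mm of the disc's centre, at rest; the dropper bottle is within 30 mm of where it stood ((horizontal distance between bottle_l_centre and disc_a below 0.015 m or horizontal distance between bottle_l_centre and disc_b below 0.015 m or horizontal distance between bottle_l_centre and disc_c below 0.015 m or horizontal distance between bottle_l_centre and disc_d below 0.015 m) and horizontal distance between bottle_l_centre and tall_end between 0.02 and 0.102 m and angle between each of bottle_l_centre, bottle_m_centre, bottle_s_centre, jar_centre's own z axis and vertical below 0.12 rad and height (world z) of bottle_l_centre between 0.063 and 0.075 m and linear speed of each of bottle_l, bottle_m, bottle_s, jar below 0.02 m/s and (horizontal distance between bottle_m_centre and disc_a below 0.015 m or horizontal distance between bottle_m_centre and disc_b below 0.015 m or horizontal distance between bottle_m_centre and disc_c below 0.015 m or horizontal distance between bottle_m_centre and disc_d below 0.015 m) and horizontal distance between bottle_m_centre and tall_end between 0.102 and 0.187 m and height (world z) of bottle_m_centre between 0.0555 and 0.0675 m and (horizontal distance between bottle_s_centre and disc_a below 0.015 m or horizontal distance between bottle_s_centre and disc_b below 0.015 m or horizontal distance between bottle_s_centre and disc_c below 0.015 m or horizontal distance between bottle_s_centre and disc_d below 0.015 m) and horizontal distance between bottle_s_centre and tall_end between 0.187 and 0.272 m and height (world z) of bottle_s_centre between 0.048 and 0.06 m and (horizontal distance between jar_centre and disc_a below 0.015 m or horizontal distance between jar_centre and disc_b below 0.015 m or horizontal distance between jar_centre and disc_c below 0.015 m or horizontal distance between jar_centre and disc_d below 0.015 m) and horizontal distance between jar_centre and tall_end between 0.272 and 0.357 m and height (world z) of jar_centre between 0.034 and 0.046 m and distance of dropper_centre from where it was at the start of the episode below 0.03 m); the robot touches nothing.
It fails at once if a bottle, the jar or the dropper bottle is knocked over (angle between any of jar_centre, bottle_s_centre, bottle_m_centre, bottle_l_centre, dropper_centre's own z axis and vertical above 0.7 rad).
It fails at once if the dropper bottle is moved away (more than 30 mm) (distance of dropper_centre from where it was at the start of the episode above 0.03 m).
It also fails if it takes over 120 s, if anything falls off the work surface, if the arm or the gripper's body presses on something with over 40 N, if the wrist force passes 120 N, or if a joint passes its speed limit or range.

## Robot

A 6-joint arm with a two-finger parallel gripper is mounted at the origin on a cart in front of the work surface, level with it; the furniture and walls round the work are solid. World frame = base frame: x ahead of the robot, y to its left, z up, the work surface at z = 0. Lengths are in mm, angles in rad, forces in N, time in s.
With the tool pointing down it reaches from about 375 to 750 mm from the base axis. Payload 9 kg.
Tool frame: the origin (TCP) lies midway between the tips of the shut fingers; the grasp point (between the pads) lies 19 mm behind it (ctrl.grip_point_offset is the distance from the TCP to the grasp point, in mm); z points along the fingers, y is the direction in which the jaws open and shut (so a half turn about z gives the same grasp; the last joint's range is limited). The gripper opens to 85 mm and grips with 20 to 120 N. Pads are 22 mm wide; open, the fingers measure 114 mm over their backs; the gripper's body (76 mm by 85 mm) begins 54 mm behind the grasp point. The pads swing forward as they close: fully open they stand 13 mm farther back than shut.
Start: joints at [-1.371, 0.104, 0.097, 1.564, 0, 1.353], TCP at [243.463, -548.418, 231.331] pointing down, gripper open.
Joint ranges: [-2.99, 2.99], [-0.84, 1.86], [-1.1, 1.16], [-1.84, 2.11], [-1.51, 1.56], [-3.14, 3.14]. Speed limits (rad/s): [2.22, 2.22, 2.57, 3.14, 3.14, 3.14].

## Interface

Orientations are given as [roll, pitch, yaw] about the fixed x, y, z axes, in that order (R = Rz(yaw) Ry(pitch) Rx(roll)).
In Python, from rig import ctrl gives the robot as it stands.
- The arm moves only by the tool jog_arm, never from a script. Its argument "commands" is a list that holds one entry, the list of rows, each a list of 7 numbers: the closure, from 0 (fully open) to 1 (shut), then the shift along the tool's x, y, z in cm, then the turn, a rotation vector about the tool's x, y, z in degrees. A call has 1 to 20 rows; each row is the pose to reach, as a shift and turn from the pose commanded when the call began, along the tool's axes at that moment; what a row does not reach only later rows make up. A row lasts 1/8 s, in which the tool goes at most 62.5 mm and 10.7 degrees, less where a joint would pass 70% of its speed; a pose out of reach is approached as far as the arm can. A call with a gripper value outside its range is refused whole. The fingers move at their own pace and stop on an object; the grip force is fixed at half the most. Time passes only in rows, so rows that repeat a pose let the fingers close. It gives the time, the measured TCP pose, the force and the opening at its end, in the units of the state.
- ctrl.sense(): the state, without advancing time (a new reading comes with each control period).
- ctrl.snapshot(name): name is "scene" or "top" or "wrist"; returns the picture (480x640x3 uint8, red, green, blue); there is no depth.
- ctrl.camera_model(name): a dict with "intrinsics" (3x3 intrinsics, pixels), "cam_to_world" (4x4, takes a point from camera to world coordinates); the wrist camera has in their place "T_tool_cam" (4x4, takes a point from camera to tool coordinates, whose origin is the TCP and whose axes are the flange's). Camera axes: x right, y up, looking along -z (the intrinsics and any distortion apply to the point x, -y, -z); pixel columns grow to the right and rows downward; lengths in mm; the calibration is good to about 2 mm. A picture is of the moment at which its call begins: read the wrist's pose just before it. camera_model takes no time and is no camera call.
- ctrl.job_done(): hands the job in, once; it reports no verdict.
The state is a dict: "t": time; "qpos": joint angles; "joint_velocities": joint speeds; "effort": joint torques, N m; "tool_pos": TCP position; "tcp_rot": TCP orientation; "force": force on the tool from outside, world axes, zero at the start; "moment": the same for the moment, N m; "grip_width": opening from 0.0 (shut) to 1.0 (fully open).
Only numpy, scipy, OpenCV 4.12 (cv2) and the standard library are available. Lean on these libraries where they do the work, as an engineer would, in place of code of your own. Each camera call takes 0.05 s, during which the arm holds its last target.

## Working session

There is one attempt and no reset: what is moved stays moved. The work goes in short steps, Python scripts to look and compute and a tool call to move; the robot and the scene stay as the last step left them, time stands still between calls to the robot, and variables do not carry over. Pictures are saved under pics/ and viewed, and the job is handed in when it is done.

Besides the shell and the picture viewer there is one more tool, called after "Emit:" as a command line: name --argument value ..., lists and objects as JSON in quotes. jog_arm: Moves the arm, as the interface text tells. Its arguments: {"type":"object","properties":{"commands":{"type":"array","items":{"type":"array","items":{"type":"array","items":{"type":"number"}}}}},"required":["commands"]}

```bash
ls; mkdir -p pics; python3 - <<'E'
from rig import ctrl
import cv2
print(ctrl.sense()); print(ctrl.grip_point_offset)
for n in("scene","top","wrist"):
    m=ctrl.camera_model(n);print(n,m)
    im=ctrl.snapshot(n);cv2.imwrite(f"pics/{n}0.png",im[:,:,::-1])
E
```

```text
pics
{'t': 0.0, 'qpos': array([-1.37069297e+00,  1.04692854e-01,  9.64730969e-02,  1.56387926e+00,
       -5.20668884e-06,  1.35310348e+00]), 'joint_velocities': array([-0.00050642, -0.00041909, -0.00011247,  0.00015437, -0.00045435,
        0.00139537]), 'effort': array([-5.43098213e-04, -5.56927907e+01,  5.03653550e+01,  1.68985629e-02,
       -8.44144756e-05, -2.21519247e-05]), 'tool_pos': array([ 243.39390011, -548.06291227,  230.52819488]), 'tcp_rot': array([-3.14031959e+00, -2.76267622e-04,  4.17796027e-01]), 'force': array([ 0.31717741,  0.76466309, -0.20425618]), 'moment': array([0.00508014, 0.00776373, 0.00585406]), 'grip_width': 0.9980969770079255}
18.700000000000003
scene {'intrinsics': array([[464.27464009,   0.        , 316.20361645],
       [  0.        , 464.27464009, 239.70949651],
       [  0.        ,   0.        ,   1.        ]]), 'cam_to_world': array([[-9.02555033e-01,  2.91828794e-01, -3.16591800e-01,
         1.17116033e+02],
       [-4.30572148e-01, -6.14155579e-01,  6.61377767e-01,
         8.85392398e+02],
       [-1.42754417e-03,  7.33245443e-01,  6.7996256
[... 483 characters left out ...]
    [ 5.72156726e-03,  1.11795089e-01,  9.93714809e-01,
         1.57362827e+03],
       [ 0.00000000e+00,  0.00000000e+00,  0.00000000e+00,
         1.00000000e+00]])}
wrist {'intrinsics': array([[367.3562904 ,   0.        , 324.41630602],
       [  0.        , 367.3562904 , 235.1944745 ],
       [  0.        ,   0.        ,   1.        ]]), 'T_tool_cam': array([[-2.77239360e-04,  9.54064732e-01,  2.99600418e-01,
         7.64703422e+01],
       [ 9.99999920e-01,  1.78483717e-04,  3.56989884e-04,
         3.60726825e-01],
       [ 2.87117662e-04,  2.99600493e-01, -9.54064706e-01,
        -1.43217953e+02],
       [ 0.00000000e+00,  0.00000000e+00,  0.00000000e+00,
         1.00000000e+00]])}
```

View pics/top0.png

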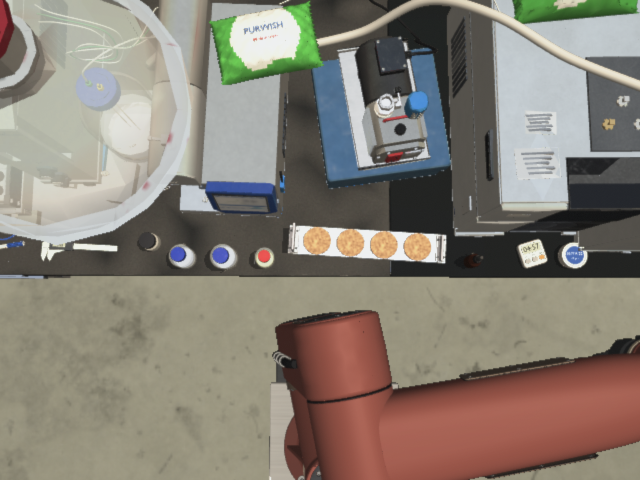

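View pics/scene0.png

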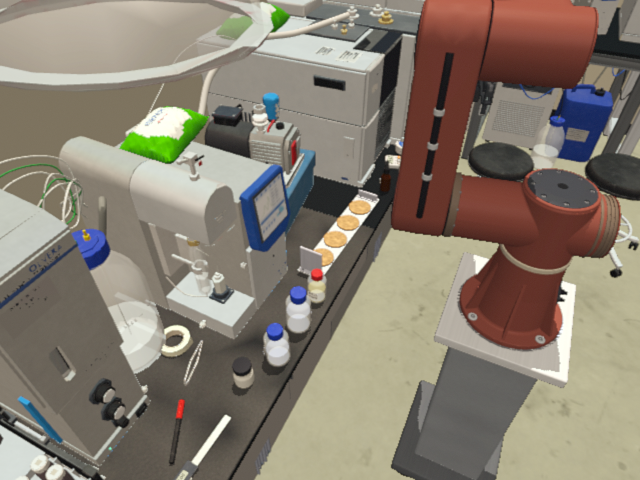

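View pics/wrist0.png

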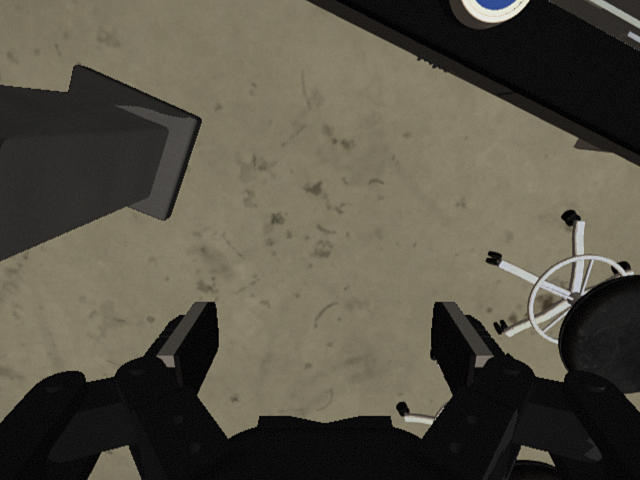

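```bash
python3 - <<'E'
import cv2
im=cv2.imread("pics/top0.png")
cv2.imwrite("pics/topL.png",cv2.resize(im[215:280,130:290],None,fx=5,fy=5,interpolation=cv2.INTER_CUBIC))
cv2.imwrite("pics/topR.png",cv2.resize(im[215:280,280:480],None,fx=4,fy=4,interpolation=cv2.INTER_CUBIC))
im=cv2.imread("pics/scene0.png")
cv2.imwrite("pics/scL.png",cv2.resize(im[175:400,220:420],None,fx=2.6,fy=2.6,interpolation=cv2.INTER_CUBIC))
E
```

```text
(no output)
```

View pics/topL.png

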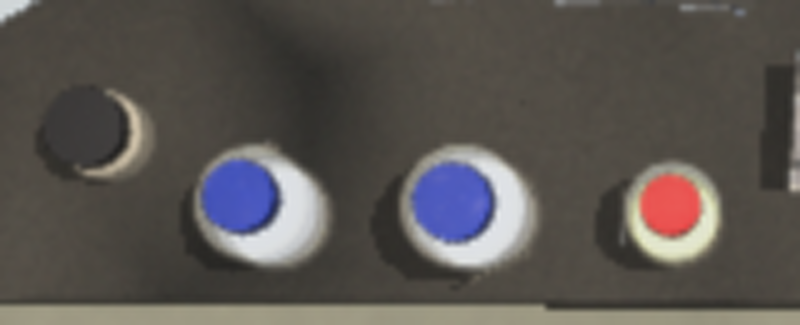

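View pics/topR.png

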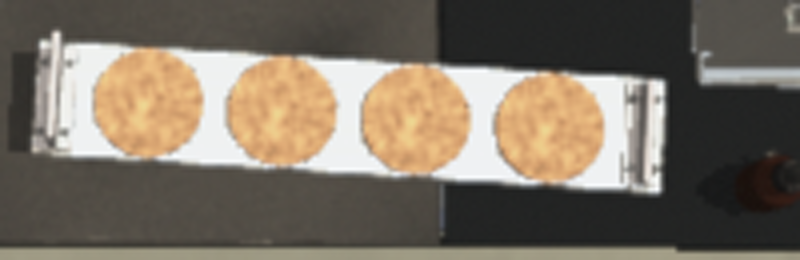

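View pics/scL.png

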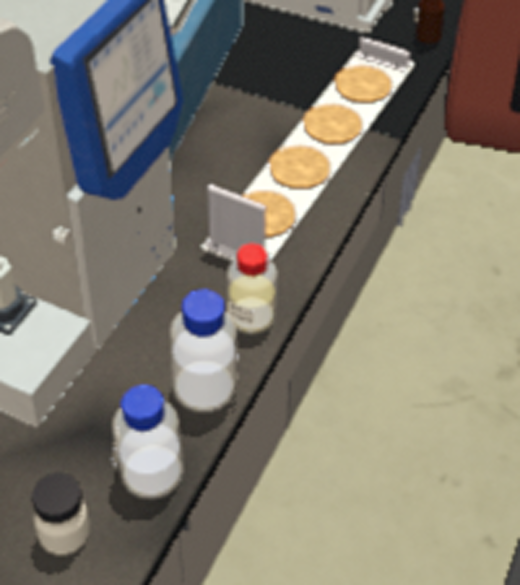

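```bash
cat > h.py <<'E'
import numpy as np
from rig import ctrl
from scipy.spatial.transform import Rotation as Ro
def ray(name,uv,T=None):
    m=ctrl.camera_model(name);K=m["intrinsics"]
    if T is None:T=m["cam_to_world"]
    d=np.linalg.inv(K)@[uv[0],uv[1],1];d=T[:3,:3]@[d[0],-d[1],-d[2]]
    return T[:3,3],d
def atz(name,uv,z,T=None):
    o,d=ray(name,uv,T);return o+d*(z-o[2])/d[2]
def wristT(s):
    T=np.eye(4);T[:3,:3]=Ro.from_euler('xyz',s['tcp_rot']).as_matrix();T[:3,3]=s['tool_pos']
    return T@ctrl.camera_model('wrist')['T_tool_cam']
def tri(a,b):
    (o1,d1),(o2,d2)=a,b
    d1=d1/np.linalg.norm(d1);d2=d2/np.linalg.norm(d2)
    t=np.linalg.lstsq(np.c_[d1,-d2],o2-o1,rcond=None)[0]
    p,q=o1+d1*t[0],o2+d2*t[1];return (p+q)/2,np.linalg.norm(p-q)
E
python3 - <<'E'
from h import *
np.set_printoptions(precision=1,suppress=True)
for n,t,s,hs in [("L",(178,254.2),(275.4,326.9),(105,120)),("R",(220.6,255.2),(298.8,290.4),(105,120)),("red",(264.2,256),(316.9,272.3),(90,)),("jar",(147.2,240.4),(242.3,362.7),(62,))]:
    print(n,tri(ray("top",t),ray("scene",s)),[(h,atz("top",t,h)[:2],atz("scene",s,h)[:2]) for h in hs])
for p in [(317,240.75),(350.4,242.5),(383.9,244.6),(417.5,246.75)]: print(atz("top",p,9))
print(atz("top",(476,261),114))
E
```

```text
L (array([459.4, 375.3, 109.6]), np.float64(0.05643600574195563)) [(105, array([459.8, 376.3]), array([461.4, 372.5])), (120, array([458.5, 373.2]), array([455.1, 381.8]))]
R (array([455.6, 272.5, 124.3]), np.float64(1.496556227588416)) [(105, array([458. , 275.4]), array([463. , 257.6])), (120, array([456.7, 273.3]), array([456.7, 269. ]))]
red (array([457.2, 173. ,  88. ]), np.float64(1.5850786829399415)) [(90, array([457.8, 173.2]), array([455.7, 174.5]))]
jar (array([496.1, 460.2,  65.9]), np.float64(0.6781193406078314)) [(62, array([496.9, 461.3]), array([497.5, 458.1]))]
[503.9  45.5   9. ]
[499.9 -39.1   9. ]
[ 495. -124.    9.]
[ 490.  -209.1    9. ]
[ 446.7 -327.8  114. ]
```

```bash
cat >> h.py <<'E'
def row(cp,cr,tp,ty,g=0):
    "cp mm, cr euler commanded; target pos, target yaw(rad) pointing down"
    R=Ro.from_euler('xyz',cr);T=Ro.from_euler('xyz',[np.pi,0,ty])
    s=R.inv().apply(np.array(tp,float)-cp)/10
    return [g]+[round(float(x),2) for x in s]+[round(float(x),1) for x in (R.inv()*T).as_rotvec(degrees=True)]
E
python3 - <<'E'
from h import *
cp=[243.463,-548.418,231.331];cr=[np.pi,0,.4178]
for t in [(430,-150,260),(440,200,270)]: print(row(cp,cr,t,np.pi/2))
E
```

```text
[0, 33.22, -28.85, -2.87, -0.0, 0.0, -66.1]
[0, 48.33, -60.43, -3.87, -0.0, 0.0, -66.1]
```

Emit:
jog_arm --commands '[[[0,33.22,-28.85,-2.87,0,0,-66.06],[0,33.22,-28.85,-2.87,0,0,-66.06],[0,33.22,-28.85,-2.87,0,0,-66.06],[0,33.22,-28.85,-2.87,0,0,-66.06],[0,33.22,-28.85,-2.87,0,0,-66.06],[0,33.22,-28.85,-2.87,0,0,-66.06],[0,33.22,-28.85,-2.87,0,0,-66.06],[0,33.22,-28.85,-2.87,0,0,-66.06],[0,33.22,-28.85,-2.87,0,0,-66.06],[0,48.33,-60.43,-3.87,0,0,-66.06],[0,48.33,-60.43,-3.87,0,0,-66.06],[0,48.33,-60.43,-3.87,0,0,-66.06],[0,48.33,-60.43,-3.87,0,0,-66.06],[0,48.33,-60.43,-3.87,0,0,-66.06],[0,48.33,-60.43,-3.87,0,0,-66.06],[0,48.33,-60.43,-3.87,0,0,-66.06],[0,48.33,-60.43,-3.87,0,0,-66.06],[0,48.33,-60.43,-3.87,0,0,-66.06]]]'

```text
t: 2.4
tool_pos: [440.4, 198.5, 269.8]
tcp_rot: [-3.141, 0.0, 1.568]
force: [-0.7, -0.3, 0.1]
grip_width: 0.998
```

```bash
python3 - <<'E'
from h import *
import cv2
np.set_printoptions(precision=3,suppress=True)
s=ctrl.sense();print(s['t'],s['tool_pos'],s['tcp_rot'],s['qpos'])
np.save('w1.npy',wristT(s))
im=ctrl.snapshot("wrist");cv2.imwrite("pics/w1.png",im[:,:,::-1])
E
```

```text
2.4 [440.38  198.484 269.838] [-3.141  0.     1.568] [ 0.152 -0.239 -0.162  1.649 -0.     1.725]
```

View pics/w1.png

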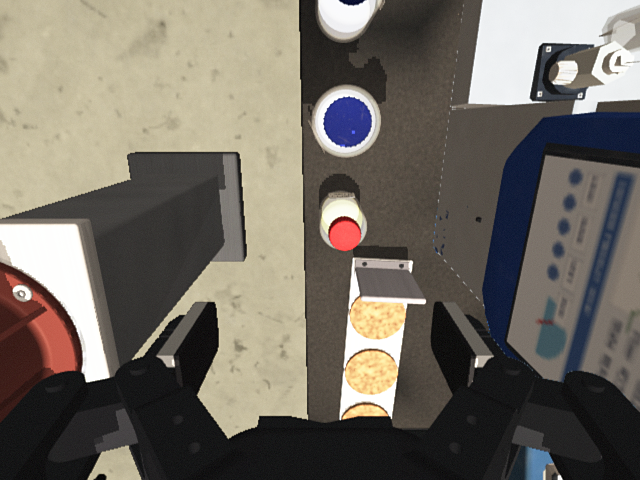

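```bash
python3 - <<'E'
from h import *
np.set_printoptions(precision=1,suppress=True)
T=np.load('w1.npy')
for p,z in [((345,233),90),((347.5,121.5),120),((371,372.5),9)]: print(p,atz('wrist',p,z,T))
E
```

```text
(345, 233) [459.2 175.3  90. ]
(347.5, 121.5) [458.1 273.5 120. ]
(371, 372.5) [500.5 -40.3   9. ]
```

Emit:
jog_arm --commands '[[[0,-2.6,1.85,8,0,0,0],[0,-2.6,1.85,12,0,0,0],[0,-2.6,1.85,12,0,0,0],[0,-2.6,1.85,16,0,0,0],[0,-2.6,1.85,20,0,0,0],[0,-2.6,1.85,23,0,0,0],[0,-2.6,1.85,24.1,0,0,0],[0,-2.6,1.85,24.1,0,0,0],[0,-2.6,1.85,24.1,0,0,0]]]'

```text
t: 3.58
tool_pos: [460.0, 174.1, 31.2]
tcp_rot: [3.139, -0.0, 1.571]
force: [1.0, -0.1, -0.6]
grip_width: 1.002
```

Emit:
jog_arm --commands '[[[1,0,0,0,0,0,0],[1,0,0,0,0,0,0],[1,0,0,0,0,0,0],[1,0,0,0,0,0,0],[1,0,0,0,0,0,0],[1,0,0,0,0,0,0],[1,0,0,0,0,0,0],[1,0,0,0,0,0,0]]]'

```text
t: 4.58
tool_pos: [458.7, 174.1, 29.9]
tcp_rot: [3.141, -0.0, 1.571]
force: [-1.3, 0.1, 7.7]
grip_width: 0.535
```

Emit:
jog_arm --commands '[[[1,0,0,-2,0,0,0],[1,0,0,-6,0,0,0],[1,0,-1,-10.6,0,0,0],[1,-4,-1,-10.6,0,0,0],[1,-9,-1,-10.6,0,0,0],[1,-14,-1,-10.6,0,0,0],[1,-19,0.5,-10.6,0,0,0],[1,-24,2,-10.6,0,0,0],[1,-28,3.4,-10.6,0,0,0],[1,-29.85,3.68,-10.6,0,0,0],[1,-29.85,3.68,-10.6,0,0,0],[1,-29.85,3.68,-8,0,0,0],[1,-29.85,3.68,-5,0,0,0],[1,-29.85,3.68,-2.5,0,0,0],[1,-29.85,3.68,-1.6,0,0,0],[1,-29.85,3.68,-1.1,0,0,0],[1,-29.85,3.68,-1,0,0,0],[1,-29.85,3.68,-1,0,0,0],[1,-29.85,3.68,-1,0,0,0]]]'

```text
t: 6.95
tool_pos: [495.7, -124.8, 39.6]
tcp_rot: [3.141, 0.001, 1.571]
force: [0.4, -0.8, -2.6]
grip_width: 0.538
```

```bash
python3 - <<'E'
from h import *
import cv2
np.set_printoptions(precision=3,suppress=True)
s=ctrl.sense();print(s['t'],s['tool_pos'],s['tcp_rot'])
a=ctrl.snapshot("wrist");b=ctrl.snapshot("scene")[150:320,280:420]
cv2.imwrite("pics/p1.png",np.hstack([a[:,:,::-1][:, 160:480],cv2.resize(b[:,:,::-1],(395,480))]))
E
```

```text
6.95 [ 495.702 -124.762   39.649] [3.141 0.001 1.571]
```

View pics/p1.png

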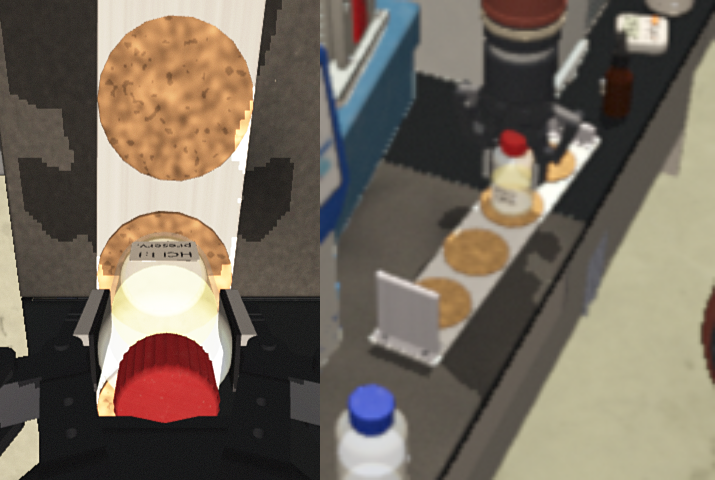

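Emit:
jog_arm --commands '[[[1,0,0,0.07,0,0,0],[0.3,0,0,0.07,0,0,0],[0,0,0,0.07,0,0,0],[0,0,0,0.07,0,0,0],[0,0,0,0.07,0,0,0],[0,0,0,0.07,0,0,0],[0,0,0,-2,0,0,0],[0,0,0,-5,0,0,0],[0,0,0,-10,0,0,0],[0,0,0,-14.1,0,0,0],[0,5,-3.79,-14.1,0,0,0],[0,11,-5,-14.1,0,0,0],[0,17,-5,-14.1,0,0,0],[0,23,-5,-14.1,0,0,0],[0,29,-5,-14.1,0,0,0],[0,35,-4,-14.1,0,0,0],[0,38.5,-3.79,-14.1,0,0,0],[0,39.79,-3.79,-14.1,0,0,0],[0,39.79,-3.79,-14.1,0,0,0],[0,39.79,-3.79,-14.1,0,0,0]]]'

```text
t: 9.55
tool_pos: [457.6, 272.3, 180.0]
tcp_rot: [3.141, 0.0, 1.57]
force: [-0.5, -1.1, 0.1]
grip_width: 1.006
```

```bash
python3 - <<'E'
from h import *
import cv2
np.set_printoptions(precision=3,suppress=True)
s=ctrl.sense();print(s['t'],s['tool_pos'],s['tcp_rot'])
np.save('w2.npy',wristT(s))
a=ctrl.snapshot("wrist");cv2.imwrite("pics/w2.png",a[:,:,::-1])
E
```

```text
9.55 [457.58  272.329 180.021] [3.141 0.    1.57 ]
```

View pics/w2.png

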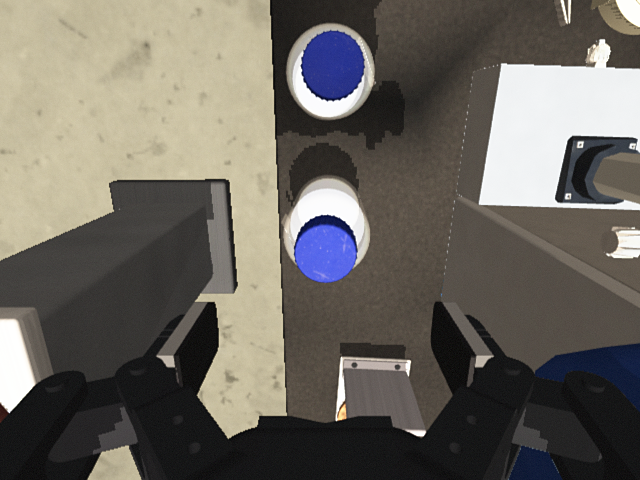

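```bash
python3 - <<'E'
from h import *
np.set_printoptions(precision=1,suppress=True)
T=np.load('w2.npy')
for p,z in [((326,250.5),120),((332.5,65),105)]: print(p,atz('wrist',p,z,T))
E
```

```text
(326, 250.5) [458.5 275.3 120. ]
(332.5, 65) [462.1 377.  105. ]
```

Emit:
jog_arm --commands '[[[0,0.11,0.06,1,0,0,0],[0,0.11,0.06,5,0,0,0],[0,0.11,0.06,8.5,0,0,0],[0,0.11,0.06,11.5,0,0,0],[0,0.11,0.06,12.5,0,0,0],[0,0.11,0.06,12.5,0,0,0],[0,0.11,0.06,12.5,0,0,0],[1,0.11,0.06,12.5,0,0,0],[1,0.11,0.06,12.5,0,0,0],[1,0.11,0.06,12.5,0,0,0],[1,0.11,0.06,12.5,0,0,0],[1,0.11,0.06,12.5,0,0,0],[1,0.11,0.06,12.5,0,0,0],[1,0.11,0.06,12.5,0,0,0]]]'

```text
t: 11.35
tool_pos: [458.8, 274.8, 56.4]
tcp_rot: [3.14, -0.0, 1.571]
force: [-1.0, -0.5, 6.6]
grip_width: 0.675
```

Emit:
jog_arm --commands '[[[1,0,0,-2,0,0,0],[1,0,-0.3,-6,0,0,0],[1,0,-0.8,-11,0,0,0],[1,-4,-0.8,-11,0,0,0],[1,-9,-0.8,-11,0,0,0],[1,-14,-0.8,-11,0,0,0],[1,-19,-0.8,-11,0,0,0],[1,-22,1,-11,0,0,0],[1,-22.95,3.5,-11,0,0,0],[1,-22.95,4.62,-11,0,0,0],[1,-22.95,4.62,-10.5,0,0,0],[1,-22.95,4.62,-7.5,0,0,0],[1,-22.95,4.62,-5,0,0,0],[1,-22.95,4.62,-2.5,0,0,0],[1,-22.95,4.62,-1.6,0,0,0],[1,-22.95,4.62,-1.1,0,0,0],[1,-22.95,4.62,-0.95,0,0,0],[1,-22.95,4.62,-0.95,0,0,0],[1,-22.95,4.62,-0.95,0,0,0]]]'

```text
t: 13.72
tool_pos: [504.7, 44.9, 65.4]
tcp_rot: [3.14, 0.0, 1.571]
force: [-2.0, 1.4, 3.8]
grip_width: 0.675
```

```bash
python3 - <<'E'
from h import *
import cv2
np.set_printoptions(precision=3,suppress=True)
s=ctrl.sense();print(s['t'],s['tool_pos'],s['tcp_rot'])
a=ctrl.snapshot("wrist");b=ctrl.snapshot("scene")[150:320,280:420]
cv2.imwrite("pics/p2.png",np.hstack([a[:,:,::-1][:, 160:480],cv2.resize(b[:,:,::-1],(395,480))]))
E
```

```text
13.725 [504.689  44.943  65.447] [3.14  0.    1.571]
```

View pics/p2.png

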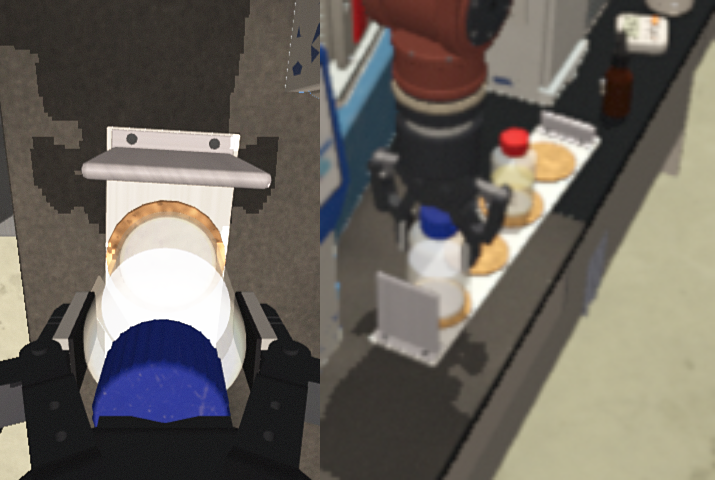

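Emit:
jog_arm --commands '[[[0.3,0,0,0,0,0,0],[0,0,0,0,0,0,0],[0,0,0,0,0,0,0],[0,0,0,0,0,0,0],[0,0,0,0,0,0,0],[0,0,0,-2,0,0,0],[0,0,0,-6,0,0,0],[0,0,0,-11,0,0,0],[0,0,-3,-12.55,0,0,0],[0,2,-6,-12.55,0,0,0],[0,8,-6,-12.55,0,0,0],[0,14,-6,-12.55,0,0,0],[0,20,-6,-12.55,0,0,0],[0,26,-6,-12.55,0,0,0],[0,31,-5,-12.55,0,0,0],[0,33.16,-4.32,-12.55,0,0,0],[0,33.16,-4.32,-12.55,0,0,0],[0,33.16,-4.32,-12.55,0,0,0],[0,33.16,-4.32,-12.55,0,0,0]]]'

```text
t: 16.2
tool_pos: [461.0, 375.8, 190.1]
tcp_rot: [3.141, 0.0, 1.57]
force: [-0.2, -0.2, -0.6]
grip_width: 0.996
```

```bash
python3 - <<'E'
from h import *
import cv2
np.set_printoptions(precision=3,suppress=True)
s=ctrl.sense();print(s['t'],s['tool_pos'],s['tcp_rot'])
np.save('w3.npy',wristT(s))
a=ctrl.snapshot("wrist");cv2.imwrite("pics/w3.png",a[:,:,::-1])
E
```

```text
16.2 [461.043 375.774 190.135] [3.141 0.    1.57 ]
```

View pics/w3.png

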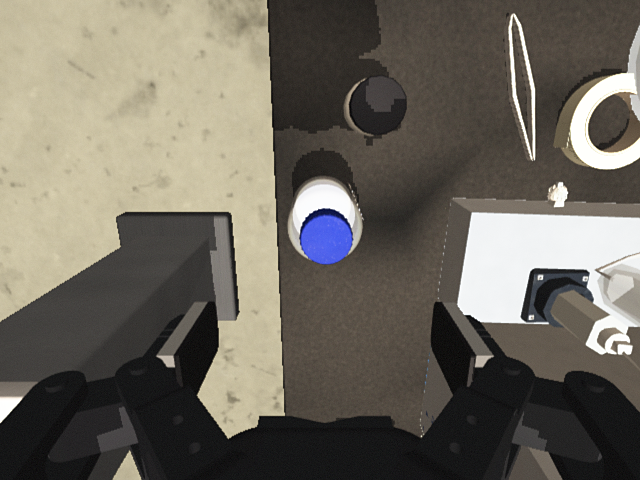

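```bash
python3 - <<'E'
from h import *
np.set_printoptions(precision=1,suppress=True)
T=np.load('w3.npy')
for p,z in [((326.5,236.5),105),((378,104),62)]: print(p,atz('wrist',p,z,T))
E
```

```text
(326.5, 236.5) [462.4 379.4 105. ]
(378, 104) [498.5 462.5  62. ]
```

Emit:
jog_arm --commands '[[[0,0.14,0.05,1,0,0,0],[0,0.14,0.05,5,0,0,0],[0,0.14,0.05,9.5,0,0,0],[0,0.14,0.05,13,0,0,0],[0,0.14,0.05,14.7,0,0,0],[0,0.14,0.05,14.7,0,0,0],[0,0.14,0.05,14.7,0,0,0],[1,0.14,0.05,14.7,0,0,0],[1,0.14,0.05,14.7,0,0,0],[1,0.14,0.05,14.7,0,0,0],[1,0.14,0.05,14.7,0,0,0],[1,0.14,0.05,14.7,0,0,0],[1,0.14,0.05,14.7,0,0,0],[1,0.14,0.05,14.7,0,0,0]]]'

```text
t: 18.0
tool_pos: [461.9, 378.4, 44.4]
tcp_rot: [3.14, -0.001, 1.571]
force: [-3.1, -1.5, 7.7]
grip_width: 0.628
```

Emit:
jog_arm --commands '[[[1,0,0,-2,0,0,0],[1,0,-0.5,-7,0,0,0],[1,-1,-1.5,-13,0,0,0],[1,-5,-1.5,-16,0,0,0],[1,-10.5,-1.5,-16,0,0,0],[1,-16,-1.5,-16,0,0,0],[1,-22,-1.5,-16,0,0,0],[1,-28,-1.5,-16,0,0,0],[1,-34,-1.5,-16,0,0,0],[1,-39,0,-16,0,0,0],[1,-41.5,3,-16,0,0,0],[1,-41.77,3.87,-16,0,0,0],[1,-41.77,3.87,-16,0,0,0],[1,-41.77,3.87,-16,0,0,0]]]'

```text
t: 19.75
tool_pos: [499.7, -38.8, 203.4]
tcp_rot: [-3.142, -0.0, 1.572]
force: [-0.3, 0.2, -2.2]
grip_width: 0.629
```

Emit:
jog_arm --commands '[[[1,0,0,3,0,0,0],[1,0,0,6.5,0,0,0],[1,0,0,10,0,0,0],[1,0,0,13,0,0,0],[1,0,0,14.4,0,0,0],[1,0,0,14.9,0,0,0],[1,0,0,15.05,0,0,0],[1,0,0,15.05,0,0,0],[1,0,0,15.05,0,0,0]]]'

```text
t: 20.88
tool_pos: [500.9, -40.0, 53.5]
tcp_rot: [3.14, 0.001, 1.571]
force: [-0.7, -0.1, 0.6]
grip_width: 0.627
```

```bash
python3 - <<'E'
from h import *
import cv2
np.set_printoptions(precision=3,suppress=True)
s=ctrl.sense();print(s['t'],s['tool_pos'],s['tcp_rot'])
a=ctrl.snapshot("wrist");b=ctrl.snapshot("scene")[150:320,280:420]
cv2.imwrite("pics/p3.png",np.hstack([a[:,:,::-1][:, 160:480],cv2.resize(b[:,:,::-1],(395,480))]))
E
```

```text
20.875 [500.906 -40.005  53.485] [3.14  0.001 1.571]
```

View pics/p3.png

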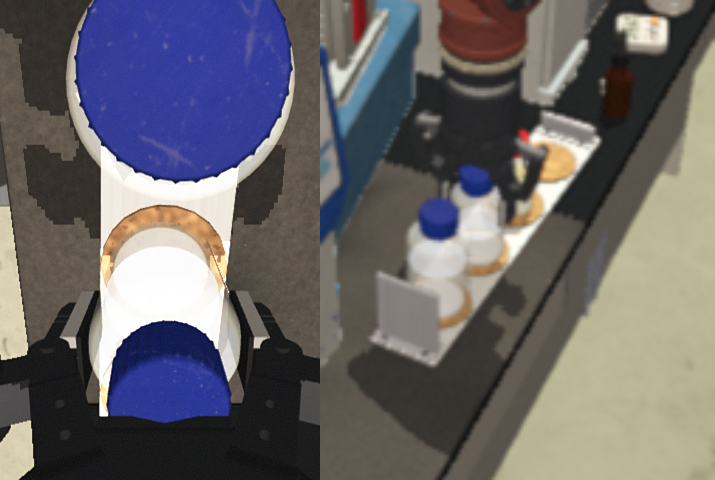

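Emit:
jog_arm --commands '[[[0.3,0,0,0,0,0,0],[0,0,0,0,0,0,0],[0,0,0,0,0,0,0],[0,0,0,0,0,0,0],[0,0,0,0,0,0,0],[0,0,0,-2,0,0,0],[0,0,0,-6,0,0,0],[0,0,0,-11,0,0,0],[0,0,-2,-14.75,0,0,0],[0,2,-5.5,-15,0,0,0],[0,8,-5.5,-15,0,0,0],[0,14,-5.5,-15,0,0,0],[0,20,-5.5,-15,0,0,0],[0,26,-5.5,-15,0,0,0],[0,32,-5.5,-15,0,0,0],[0,38,-5.5,-15,0,0,0],[0,44,-5.5,-15,0,0,0],[0,48,-5.5,-15,0,0,0],[0,48,-5.5,-15,0,0,0]]]'

```text
t: 23.35
tool_pos: [444.3, 442.5, 201.4]
tcp_rot: [-3.14, 0.0, 1.574]
force: [0.7, -0.4, 0.5]
grip_width: 1.0
```

Emit:
jog_arm --commands '[[[0,2.17,2,1,0,0,0],[0,2.17,5.28,3,0,0,0],[0,2.17,5.28,3,0,0,0],[0,2.17,5.28,3,0,0,0]]]'

```text
t: 23.85
tool_pos: [497.9, 461.4, 172.8]
tcp_rot: [-3.141, 0.0, 1.57]
force: [-0.4, -0.2, -0.4]
grip_width: 1.0
```

```bash
python3 - <<'E'
from h import *
import cv2
np.set_printoptions(precision=3,suppress=True)
s=ctrl.sense();print(s['t'],s['tool_pos'],s['tcp_rot'])
np.save('w4.npy',wristT(s))
a=ctrl.snapshot("wrist");cv2.imwrite("pics/w4.png",a[:,:,::-1])
E
```

```text
23.85 [497.891 461.359 172.833] [-3.141  0.     1.57 ]
```

View pics/w4.png

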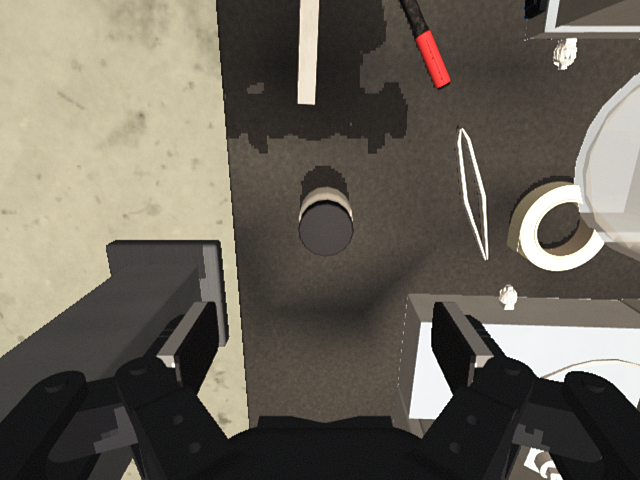

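```bash
python3 - <<'E'
from h import *
np.set_printoptions(precision=1,suppress=True)
T=np.load('w4.npy')
print(atz('wrist',(326,228),62,T))
for z in (0,40,80):print(z,atz('wrist',(411,294),z,T),atz('wrist',(424,322),z,T))
E
```

```text
[499.  463.3  62. ]
0 [579.9 379.8   0. ] [594.7 349.7  -0. ]
40 [569.6 399.8  40. ] [582.5 373.5  40. ]
80 [559.2 419.7  80. ] [570.2 397.2  80. ]
```

Emit:
jog_arm --commands '[[[0,0.08,0.05,2,0,0,0],[0,0.08,0.05,6,0,0,0],[0,0.08,0.05,10,0,0,0],[0,0.08,0.05,14,0,0,0],[0,0.08,0.05,15.35,0,0,0],[0,0.08,0.05,15.35,0,0,0],[0,0.08,0.05,15.35,0,0,0],[1,0.08,0.05,15.35,0,0,0],[1,0.08,0.05,15.35,0,0,0],[1,0.08,0.05,15.35,0,0,0],[1,0.08,0.05,15.35,0,0,0],[1,0.08,0.05,15.35,0,0,0],[1,0.08,0.05,15.35,0,0,0],[1,0.08,0.05,15.35,0,0,0],[1,0.08,0.05,15.35,0,0,0]]]'

```text
t: 25.78
tool_pos: [499.1, 463.2, 20.2]
tcp_rot: [3.14, -0.001, 1.571]
force: [-0.9, -0.7, 5.6]
grip_width: 0.482
```

Emit:
jog_arm --commands '[[[1,0,0,-2,0,0,0],[1,0,0,-7,0,0,0],[1,0,-2,-13,0,0,0],[1,0,-5,-17.1,0,0,0],[1,-4,-5.85,-17.1,0,0,0],[1,-10,-5.85,-17.1,0,0,0],[1,-16,-5.85,-17.1,0,0,0],[1,-22,-5.85,-17.1,0,0,0],[1,-28,-5.85,-17.1,0,0,0],[1,-34,-5.85,-17.1,0,0,0],[1,-40,-5.85,-17.1,0,0,0],[1,-46,-5.85,-17.1,0,0,0],[1,-52,-5.85,-17.1,0,0,0],[1,-58,-5.85,-17.1,0,0,0],[1,-63,-4,-17.1,0,0,0],[1,-66.5,-1.5,-17.1,0,0,0],[1,-67.25,-0.82,-17.1,0,0,0],[1,-67.25,-0.82,-17.1,0,0,0],[1,-67.25,-0.82,-17.1,0,0,0]]]'

```text
t: 28.15
tool_pos: [490.0, -208.7, 190.6]
tcp_rot: [3.141, 0.0, 1.572]
force: [-0.3, 0.4, -1.1]
grip_width: 0.479
```

```bash
python3 - <<'E'
from h import *
import cv2
np.set_printoptions(precision=3,suppress=True)
s=ctrl.sense();print(s['t'],s['tool_pos'],s['tcp_rot'])
a=ctrl.snapshot("wrist");b=ctrl.snapshot("scene")[150:320,280:420]
cv2.imwrite("pics/p4.png",np.hstack([a[:,:,::-1][:, 160:480],cv2.resize(b[:,:,::-1],(395,480))]))
E
```

```text
28.15 [ 490.031 -208.732  190.584] [3.141 0.    1.572]
```

View pics/p4.png

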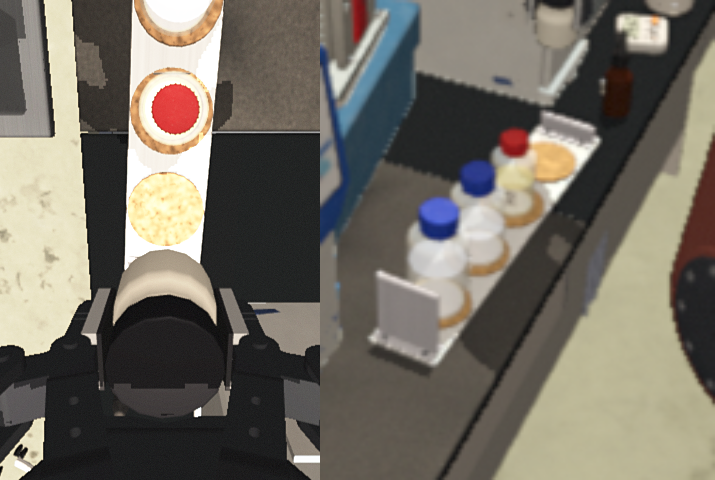

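Three bottles stand upright and centred on their discs (red cap at about (175,108) in the left crop), and the last disc is free at (165,208). Lowering the jar.

Emit:
jog_arm --commands '[[[1,0,0,3,0,0,0],[1,0,0,7,0,0,0],[1,0,0,11,0,0,0],[1,0,0,14,0,0,0],[1,0,0,15.5,0,0,0],[1,0,0,16,0,0,0],[1,0,0,16.15,0,0,0],[1,0,0,16.15,0,0,0],[1,0,0,16.15,0,0,0]]]'

```text
t: 29.38
tool_pos: [490.8, -210.1, 29.3]
tcp_rot: [3.141, 0.001, 1.571]
force: [-0.9, 0.8, -0.8]
grip_width: 0.484
```

```bash
python3 - <<'E'
from h import *
import cv2
np.set_printoptions(precision=3,suppress=True)
s=ctrl.sense();print(s['t'],s['tool_pos'],s['tcp_rot'])
a=ctrl.snapshot("wrist")
cv2.imwrite("pics/p5.png",a[:,:,::-1][:, 160:480])
E
```

```text
29.375 [ 490.755 -210.094   29.314] [3.141 0.001 1.571]
```

View pics/p5.png

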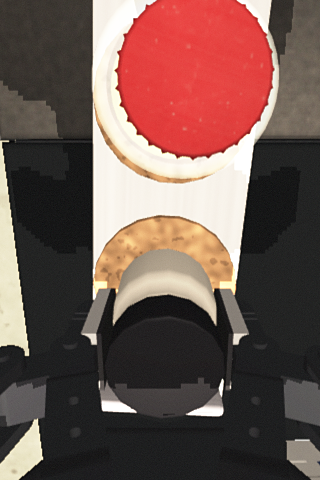

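Emit:
jog_arm --commands '[[[1,0,0,0.05,0,0,0],[0.3,0,0,0.05,0,0,0],[0,0,0,0.05,0,0,0],[0,0,0,0.05,0,0,0],[0,0,0,0.05,0,0,0],[0,0,0,0.05,0,0,0],[0,0,0,-2,0,0,0],[0,0,0,-6,0,0,0],[0,0,0,-12,0,0,0],[0,0,0,-18,0,0,0],[0,4,-2,-22,0,0,0],[0,10,-2,-26,0,0,0],[0,10,-2,-26,0,0,0],[0,10,-2,-26,0,0,0],[0,10,-2,-26,0,0,0]]]'

```text
t: 31.3
tool_pos: [470.0, -110.4, 287.0]
tcp_rot: [-3.14, -0.001, 1.57]
force: [-0.9, -1.2, -0.6]
grip_width: 0.999
```

```bash
python3 - <<'E'
from h import *
import cv2
np.set_printoptions(precision=3,suppress=True)
s=ctrl.sense();print(s['t'],s['tool_pos'],s['tcp_rot'])
np.save('w6.npy',wristT(s))
a=ctrl.snapshot("wrist");cv2.imwrite("pics/w6.png",a[:,:,::-1])
b=ctrl.snapshot("scene")[150:320,280:420];c=ctrl.snapshot("top")[210:290,280:480]
cv2.imwrite("pics/sc6.png",cv2.resize(b[:,:,::-1],None,fx=3.4,fy=3.4,interpolation=2))
cv2.imwrite("pics/top6.png",cv2.resize(c[:,:,::-1],None,fx=4,fy=4,interpolation=2))
E
```

```text
31.3 [ 470.009 -110.394  286.997] [-3.14  -0.001  1.57 ]
```

View pics/w6.png

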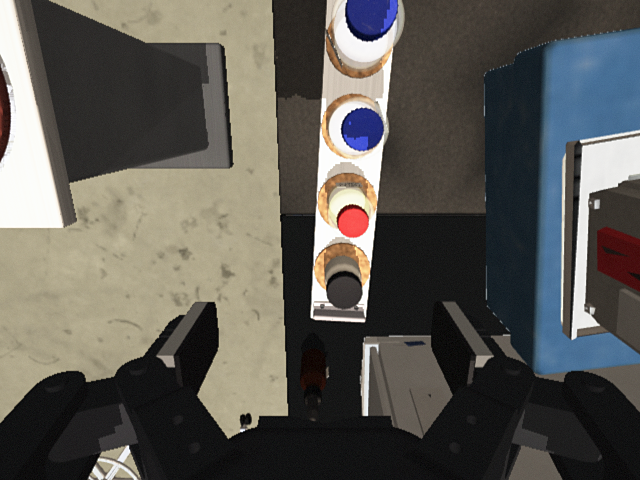

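View pics/sc6.png

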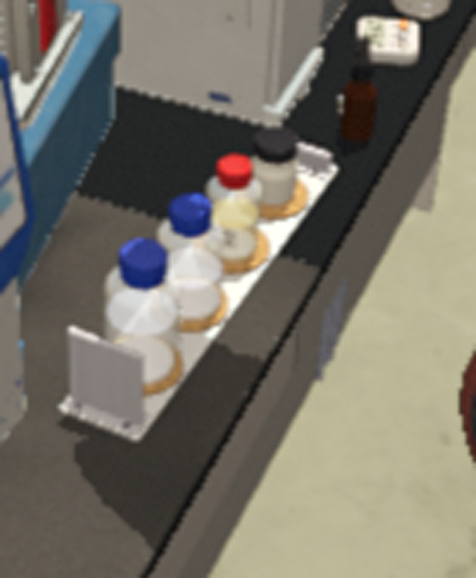

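View pics/top6.png

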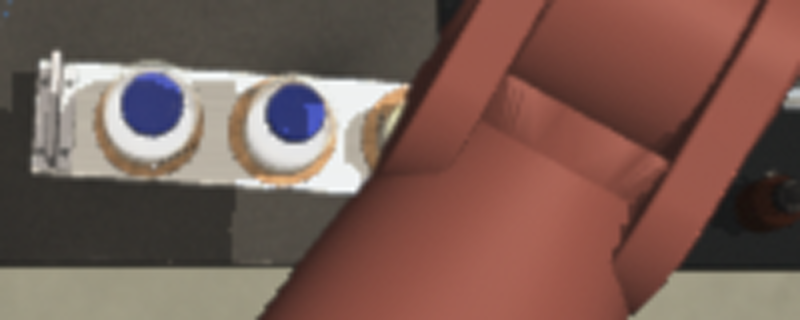

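```bash
python3 - <<'E'
from h import *
np.set_printoptions(precision=1,suppress=True)
T=np.load('w6.npy')
D=[(504.2,45),(500.2,-39.7),(495.3,-124.5),(490.3,-209.7)]
for p,h,d in zip([(371,13),(362.5,129),(353,221),(344.5,290)],(120,105,90,62),D):
    q=atz('wrist',p,h+9,T)[:2];print(q,q-d)
for p,h,d in zip([(152.5,104),(295,112)],(120,105),D):
    q=atz('top',(p[0]/4+280,p[1]/4+210),h+9)[:2];print('top',q,q-d)
E
```

```text
[503.5  39.6] [-0.7 -5.4]
[501.2 -41.2] [ 1.  -1.5]
[ 496.3 -124.1] [1.  0.4]
[ 491.1 -208.5] [0.8 1.2]
top [502.2  45. ] [-2. -0.]
top [499.7 -39.6] [-0.5  0.1]
```

All of them measure within about 5 mm of their disc centres. The worst reading, the tall bottle, was at the edge of the wrist picture, and the top camera puts it at 2 mm.

```bash
python3 -c "
from rig import ctrl
print(ctrl.job_done())"
```

```text
the job is handed in; nothing more can be done
None
```

I stood all four containers on the cork discs in height order and handed the job in at about 31 s; it reported no verdict. From the tall end plate on, the order is the 120 mm, 105 mm, 90 mm and 62 mm containers. I found their positions in the pictures, and the two blue-capped bottles came out at 124 and 110 mm tall, which told me which was which.

**Upright and clear:** the last pictures showed all four upright on their discs. The dropper bottle was still standing and looked undisturbed, though I did not measure its position again. The open gripper was clear of everything.

**Centring (limit 15 mm):**

| Container | Offset, wrist camera | Offset, top camera |
|---|---|---|
| 120 mm bottle | about 5 mm | about 2 mm |
| 105 mm bottle | about 2 mm | under 1 mm |
| 90 mm bottle | about 1 mm | hidden by the arm |
| 62 mm jar | about 1.5 mm | hidden by the arm |

The cameras disagreed by about 5 mm on the tallest bottle. Its cap was cut off at the edge of the wrist picture, so I trust the top camera there. No check failed.

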